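# Push the card terminal home into its charging bay

## Task

Push the blue card terminal along the desk, nose first, into the black charging bay until its nose sits flush and square against the bay's back stop. Slide it only: it must stay flat on the desk and never be picked up. Leave the bottle, mug, stapler and tin where they stand, and finish with the hand clear of everything.

Things in the scene. Friction and masses are not known exactly. Their poses are not given: they have to be found in the camera images.
- terminal: Loose blue card-payment terminal, 96 mm wide (its x), 165 mm long (its y), 40 mm tall, about 0.5 kg. At its +y (tail) end a printer housing, 50 by 90 mm, reaches 54 mm. Upright flat sides; screen and keys on top, keys nearest the nose. Origin: centre of the underside. -y points to the nose, z up. The nose starts looking roughly at the bay, up to 0.55 rad off. Slides with a few newtons.
- terminal_nose (a point): Point on the terminal: middle of the lower edge of its nose end, 82.5 mm from its origin along its -y. Axes as the terminal's.
- bay: Fixed black charging bay, no floor plate. Origin: on the desk at the middle of the inner face of its back stop; +y points out of its open mouth, x across. Stop 150 mm wide, 28 mm thick, 40 mm tall. Black side rails 28 mm tall, 106 mm apart inside, run 70 mm from the stop; the terminal then lies between them with 5 mm each side, its y parallel to the bay's, nose on the stop.
- bay_mouth (a point): Middle of the bay's mouth, on the desk, 125 mm from the bay's origin along its +y. Orange guides, 28 mm tall, flare from the rails' ends to this mouth, about 140 mm wide inside. The seated terminal's tail sticks out 40 mm beyond it. Axes as the bay's.
- bottle: Bystander: loose clear drinks bottle with orange cap, 62 mm across, 190 mm tall. Origin: centre of its underside.
- mug: Bystander: loose white mug, 80 mm across, 95 mm tall, handle at its +y. Origin: centre of its underside.
- stapler: Bystander: loose red stapler, 150 mm long (its x), 40 mm wide, about 50 mm tall. Origin: centre of its underside.
- tin: Bystander: loose open yellow tin, 100 by 75 mm, 45 mm tall. Origin: centre of its underside.

How it is judged:
By the outcome, as a careful person would: the job done as asked, in the order asked, and still so for the second after the job is handed in, with the robot touching nothing.
It also fails if it takes over 70 s, if anything falls off the work surface, if the arm or the gripper's body presses on something with over 40 N, if the wrist force passes 120 N, or if a joint passes its speed limit or range.

## Robot

A 7-joint arm with a two-finger parallel gripper is mounted at the origin on the work surface. World frame = base frame: x ahead of the robot, y to its left, z up, the work surface at z = 0. Lengths are in m, angles in rad, forces in N, time in s.
With the tool pointing down it reaches from about 0.4 to 0.85 m from the base axis. Payload 10.4 kg.
Tool frame: the origin (TCP) lies at the very end of the fingers, on their centre line; the grasp point (between the pads) lies manip.hold_point_z behind it (manip.hold_point_z is the distance from the TCP to the grasp point, in m); z points along the fingers, y is the direction in which the jaws open and shut (so a half turn about z gives the same grasp; the last joint's range is limited). The gripper opens to 85 mm and grips with 20 to 120 N. Pads are 22 mm wide; open, the fingers measure 114 mm over their backs; the gripper's body (76 mm by 85 mm) begins 54 mm behind the grasp point. The pads swing forward as they close: fully open they stand 13 mm farther back than shut.
Start: joints at [-1.178, 0.332, -0.065, 1.46, 0.022, 1.35, -0.088], TCP at [0.252, 0.572, 0.231] pointing down, gripper open.
Joint ranges: [-2.6, 2.6], [-0.5, 2.12], [-1.47, 1.34], [0.16, 2.42], [-1.27, 4.41], [0.06, 2.06], [-2.6, 2.6]. Speed limits (rad/s): [2.22, 2.22, 2.79, 2.79, 3.14, 3.14, 3.14].

## Interface

Orientations are given as a unit quaternion [x, y, z, w].
In Python, from workcell import manip gives the robot as it stands.
- The arm moves only by the tool jog_arm, never from a script. Its arguments are lists of equal length, an entry for each row: "translation": the shift along the world's x, y, z in mm, a list of three; "turn": the turn about the world's z in degrees. In form: {"translation": [[x, y, z], ...], "turn": [turn, ...]}. A call has 1 to 12 rows; each row is the pose to reach, as a shift and turn from the pose measured when the call began; what a row does not reach only later rows make up. A row lasts 1/12 s, in which the tool goes at most 41.7 mm and 7.16 degrees, less where a joint would pass 70% of its speed; a pose out of reach is approached as far as the arm can. A call with a gripper value outside its range is refused whole. "grip" is the finger opening in mm, from 0 to 85.4, set as the call begins (left out, the last holds). The fingers move at their own pace and stop on an object; "grip_force" is the grip in N (left out, the last holds). Time passes only in rows, so rows that repeat a pose let the fingers close. It gives the time, the measured TCP pose, the force and the opening at its end, in the units of the state.
- manip.get_obs(): the state, without advancing time (a new reading comes with each control period).
- manip.camera(name): name is "scene" or "top" or "wrist"; returns a dict with "frame" (384x512x3 uint8, red, green, blue), "mtx" (3x3 intrinsics, pixels), "pose" (4x4, takes a point from camera to world coordinates). Camera axes: x right, y down, z forward; pixel columns grow to the right and rows downward; lengths in m; the calibration is good to about 2 mm. A picture is of the moment at which its call begins. There is no depth.
- manip.hand_in(): hands the job in, once; it reports no verdict.
Trained networks look in a picture, given as the dict that the camera call returned (one of the last four; its "shot" number tells which), for a name from the list of things; names that differ only in an ending like _2 or _b are one class to them, and where a whole thing is asked for, a point or a joint stands for the part that bears it (a point fixed in the world has none). Each returns a list of dicts, best first, with "confidence" (0 to 1); they miss things now and then, are a little off and sometimes report something else, mostly with a low value. They report only what shows in the picture. A call takes as long as a camera call.
- manip.outline_of(picture, label): "mask" (384x512 bool, what is visible of it) and "extent" ([left, top, right, bottom] in pixels, round what is visible of it).
- manip.pinpoint(picture, label): "at" ([column, row] in pixels: a listed point, or the origin of a listed thing).
The state is a dict: "clock": time; "joint_pos": joint angles; "joint_velocities": joint speeds; "tau": joint torques, N m; "position": TCP position; "ee_rot": TCP orientation; "ft_force": force on the tool from outside, world axes, zero at the start; "torque": the same for the moment, N m; "grip_width": opening from 0.0 (shut) to 1.0 (fully open).
Only numpy, scipy, OpenCV 4.12 (cv2) and the standard library are available. Lean on these libraries where they do the work, as an engineer would, in place of code of your own. Each camera call takes 0.05 s, during which the arm holds its last target. There are 200 camera calls.

## Working session

There is one attempt and no reset: what is moved stays moved. The work goes in short steps, Python scripts to look and compute and a tool call to move; the robot and the scene stay as the last step left them, time stands still between calls to the robot, and variables do not carry over. Pictures are saved under pics/ and viewed, about 8 in all and at most 12, crops included, and the job is handed in when it is done.

Besides the shell and the picture viewer there is one more tool, called after ">>>" as name([rows], argument=value, ...), one row to a line, values as JSON. jog_arm: Moves the arm, as the interface text tells. Its arguments: {"type":"object","properties":{"translation":{"type":"array"},"turn":{"type":"array"},"grip":{"type":"number"},"grip_force":{"type":"number"}},"required":["translation","turn"]}

```bash
mkdir -p pics; cat > h.py <<'E'
import numpy as np, cv2
from workcell import manip
def ray(p,uv,z=0.0):
    K=p["mtx"];T=np.array(p["pose"])
    d=T[:3,:3]@np.linalg.inv(K)@np.array([uv[0],uv[1],1.0]);o=T[:3,3]
    return (o+d*(z-o[2])/d[2])[:2]
def proj(p,P):
    T=np.linalg.inv(np.array(p["pose"]));c=T[:3,:3]@np.array(P)+T[:3,3]
    u=p["mtx"]@c;return u[:2]/u[2]
def save(p,n,s=1.0):
    f=cv2.cvtColor(p["frame"],cv2.COLOR_RGB2BGR)
    cv2.imwrite("pics/"+n,cv2.resize(f,None,fx=s,fy=s))
E
python3 - <<'E'
from h import *
o=manip.get_obs();print(o["position"],o["ee_rot"],o["grip_width"],manip.hold_point_z)
a=[]
for c in("top","scene"):
    p=manip.camera(c);print(c,np.round(p["pose"],3).tolist())
    a.append(cv2.cvtColor(p["frame"],cv2.COLOR_RGB2BGR))
    for l in("terminal","terminal_nose","bay","bay_mouth","bottle","mug","stapler","tin"):
        for r in manip.pinpoint(p,l)[:2]:
            print(l,np.round(r["at"],1),round(r["confidence"],2),np.round(ray(p,r["at"]),4))
cv2.imwrite("pics/a0.png",cv2.resize(a[0],(800,600)));cv2.imwrite("pics/a1.png",a[1])
E
```

```text
[0.25228722 0.57139846 0.23051685] [ 2.06396543e-01  9.78468160e-01 -7.15267060e-04 -1.27374357e-04] 1.0015319118215336 0.0187
top [[-0.006, -0.997, 0.078, 0.468], [-1.0, 0.006, -0.001, 0.006], [0.001, -0.078, -0.997, 1.276], [0.0, 0.0, 0.0, 1.0]]
terminal [215.8 188. ] 0.77 [0.5798 0.1506]
bay [312.  179.4] 0.62 [ 0.6081 -0.187 ]
bottle [390.3 182.9] 0.95 [ 0.5941 -0.4616]
mug [117.6 186.8] 0.81 [0.5861 0.4947]
stapler [301.8 134. ] 0.68 [ 0.7702 -0.1537]
tin [352.  244.4] 0.96 [ 0.381  -0.3216]
scene [[-0.448, 0.731, -0.515, 1.178], [0.894, 0.367, -0.257, 0.339], [0.001, -0.576, -0.818, 1.015], [0.0, 0.0, 0.0, 1.0]]
terminal [289.7 221.4] 0.74 [0.5847 0.156 ]
terminal_nose [265.8 208.4] 0.93 [0.576  0.0797]
bay [176.1 178.6] 0.61 [ 0.6002 -0.1985]
bottle [181.1 117. ] 0.43 [ 0.3815 -0.3182]
mug [415.4 272.8] 0.65 [0.5808 0.5005]
stapler [160.3 228. ] 0.61 [ 0.7601 -0.1471]
tin [179.5 115.8] 0.59 [ 0.3792 -0.3258]
```

View pics/a0.png

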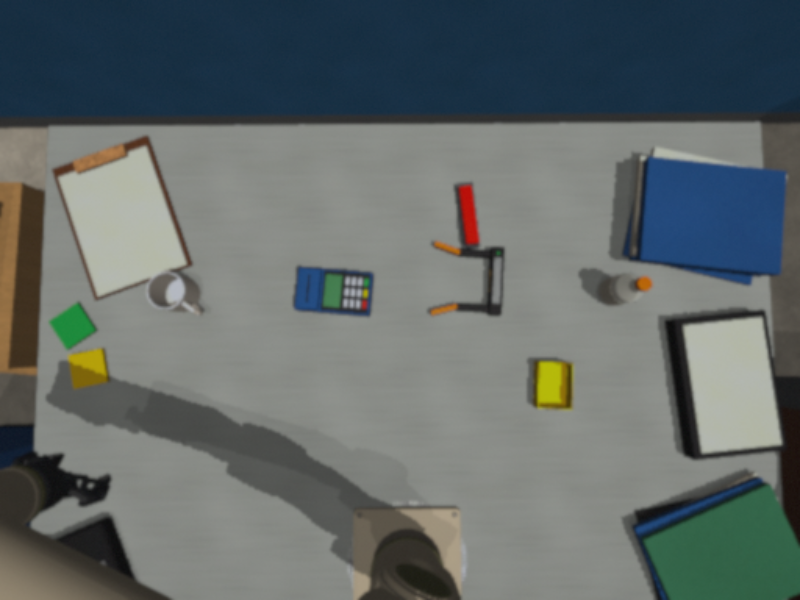

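View pics/a1.png

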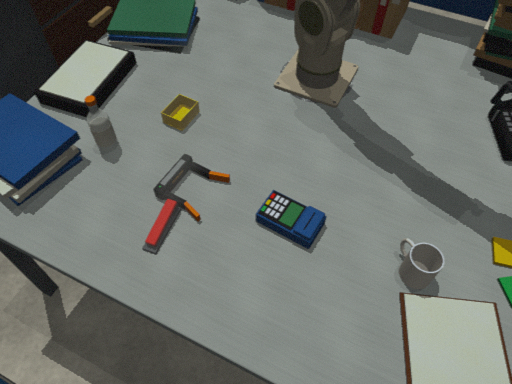

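The top view shows the terminal with its nose to the right at about (333,291) and the bay opening left at about (470,281). The stapler is almost touching the bay's upper guide at (468,215). The mug is behind the tail at (168,290), and the tin and bottle are clear. Next I'll fit accurate poses from the masks.

```bash
cat > fit.py <<'E'
from h import *
from scipy.optimize import minimize
def box(x0,x1,y0,y1,z0,z1): return [np.array([[x,y,z] for x in(x0,x1) for y in(y0,y1) for z in(z0,z1)])]
TERM=box(-.048,.048,-.0825,.0825,0,.04)+box(-.045,.045,.0325,.0825,0,.054)
def pr(xs,z): return [np.array([[x,y,zz] for x,y in xs for zz in(0,z)])]
def BAY(t):
    m=box(-.075,.075,-.028,0,0,.04)
    for s in(1,-1):
        m+=pr([(s*.053,0),(s*(.053+t),0),(s*.053,.07),(s*(.053+t),.07)],.028)
        m+=pr([(s*.053,.07),(s*(.053+t),.07),(s*.07,.125),(s*(.07+t),.125)],.028)
    return m
def render(p,parts,q,S=4):
    c,s=np.cos(q[2]),np.sin(q[2]);R=np.array([[c,-s,0],[s,c,0],[0,0,1]]);t=np.array([q[0],q[1],0])
    im=np.zeros((384*S,512*S),np.uint8)
    for B in parts:
        u=np.array([proj(p,R@b+t) for b in B])
        h=cv2.convexHull(((u+.5)*S*16).astype(np.int32))
        cv2.fillConvexPoly(im,h,255,shift=4)
    return cv2.resize(im,(512,384),interpolation=cv2.INTER_AREA)/255.
def fit(views,parts,q0):
    def cost(q):
        c=0
        for p,m in views:
            r=render(p,parts,q);c+=np.abs(r-m).sum()/max(m.sum(),1)
        return c
    q0=np.array(q0)
    r=min((minimize(cost,q0+[0,0,a],method="Nelder-Mead",options=dict(initial_simplex=q0+[0,0,a]+np.array([[0,0,0],[.01,0,0],[0,.01,0],[0,0,.15]]),xatol=2e-4,fatol=1e-4)) for a in(-.2,.1)),key=lambda r:r.fun)
    return r.x,r.fun
def mask(p,l):
    r=manip.outline_of(p,l); return (r[0]["mask"].astype(float),r[0]["confidence"]) if r else (None,0)
E
python3 - <<'E'
from fit import *
P=[manip.camera(c) for c in("top","scene")]
for l,parts,q0 in(("terminal",TERM,[.582,.153,-.05]),("bay",BAY(.008),[.604,-.193,0])):
    v=[]
    for p in P:
        m,c=mask(p,l);print(l,c,None if m is None else m.sum())
        if m is not None:v.append((p,m))
    for vv in [v]+[[x] for x in v]:
        q,f=fit(vv,parts,q0);print(l,np.round(q,4),round(f,3))
    if l=="bay":
      for t in(.005,.012,.016):print(t,fit(v,BAY(t),q0))
for p in P:
    for l in("terminal_nose","bay_mouth"):
        for r in manip.pinpoint(p,l)[:1]: print(l,ray(p,r["at"]),r["confidence"])
E
```

```text
terminal 0.74 1404.0
terminal 0.76 2318.0
terminal [ 0.5839  0.1551 -0.0842] 0.135
terminal [ 0.583   0.1557 -0.0841] 0.047
terminal [ 0.5865  0.1554 -0.0773] 0.075
bay 0.89 730.0
bay 0.57 1368.0
bay [ 0.6053 -0.1858 -0.0742] 0.454
bay [ 0.6046 -0.1852 -0.0572] 0.265
bay [ 0.6076 -0.1861 -0.065 ] 0.167
0.005 (array([ 0.60608951, -0.18552129, -0.07464082]), np.float64(0.5757712842406849))
0.012 (array([ 0.60572692, -0.18565883, -0.07446941]), np.float64(0.35527171855684514))
0.016 (array([ 0.60516577, -0.18540073, -0.07349875]), np.float64(0.3956805176608815))
terminal_nose [0.58493229 0.06722953] 0.93
terminal_nose [0.57589204 0.07623708] 0.72
```

The terminal is already parallel to the bay, but sits about 46 mm to one side in the bay frame. I'll first push it sideways with both fingers on its long side, then push from the tail. I'm moving to its robot side now.

>>> jog_arm([
  [19,-34,0],
  [38,-68,0],
  [57,-102,0],
  [76,-136,0],
  [95,-170,0],
  [114,-205,0],
  [134,-239,0],
  [153,-273,0],
  [172,-307,0],
  [191,-341,0],
  [210,-375,0],
  [229,-409,0],
], turn=[2,4,6,8,10,12,14,16,18,19.6,19.6,19.6], grip=62)

```text
clock: 2.4
position: [0.4821, 0.1609, 0.2317]
ee_rot: [0.037, 0.999, 0.0, 0.0]
ft_force: [2.0, 0.5, -0.7]
grip_width: 0.721
```

>>> jog_arm([
  [0,0,-30],
  [0,0,-60],
  [0,0,-80],
], turn=[0,0,0])

```text
clock: 2.65
position: [0.4817, 0.1598, 0.1497]
ee_rot: [0.038, 0.999, 0.0, -0.0]
ft_force: [0.5, 0.1, 0.4]
grip_width: 0.727
```

```bash
python3 - <<'E'
from fit import *
o=manip.get_obs();print(o["clock"],o["position"],o["ee_rot"],np.degrees(2*np.arctan2(o["ee_rot"][1],o["ee_rot"][0]))-90,o["grip_width"],o["joint_pos"],o["ft_force"])
a=[]
for n in("wrist","scene"):
    p=manip.camera(n);a.append(p["frame"])
    for l,parts,q0 in(("terminal",TERM,[.584,.155,-.08]),("bay",BAY(.012),[.6055,-.1857,-.0735])):
        m,c=mask(p,l)
        if m is not None: print(n,l,c,m.sum(), fit([(p,m)],parts,q0))
cv2.imwrite("pics/b.png",cv2.cvtColor(cv2.resize(np.hstack(a),(800,300)),cv2.COLOR_RGB2BGR))
E
```

```text
2.65 [0.4816887  0.15983428 0.14969607] [ 3.76243727e-02  9.99291933e-01  9.11198619e-05 -1.76465931e-04] 85.68754653349987 0.7266665093905703 [-0.63725782  0.13504995  0.24559645  1.88441352 -0.03660793  1.12663938
  1.11746397] [0.45292067 0.13519775 0.37317157]
wrist terminal 0.7 10434.0 (array([ 0.58682495,  0.15598221, -0.07652757]), np.float64(0.3344059954823409))
wrist bay 0.82 2911.0 (array([ 0.6057087 , -0.1874062 , -0.07222169]), np.float64(0.5460464364378524))
scene terminal 0.67 2313.0 (array([ 0.58604496,  0.15515626, -0.08363129]), np.float64(0.0776548578791655))
scene bay 0.95 1193.0 (array([ 0.6057423 , -0.18726334, -0.08467782]), np.float64(0.25490196078431376))
```

View pics/b.png

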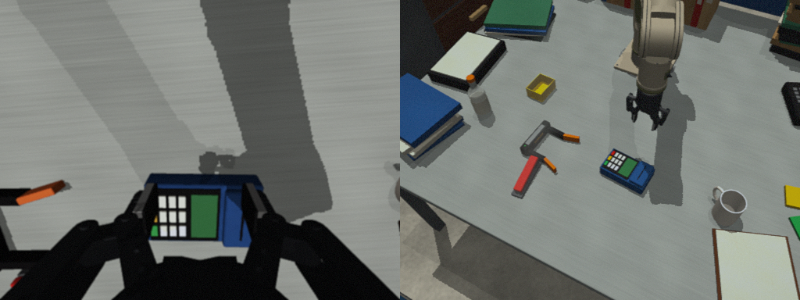

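The wrist and scene views show the fingers lined up beside the terminal's long side, nothing in the way, and the fits agree. Now I'll descend and push it sideways.

>>> jog_arm([
  [0,0,-35],
  [0,0,-70],
  [0,0,-105],
  [0,0,-130],
  [0,0,-141],
  [0,0,-141],
], turn=[0,0,0,0,0,0])

```text
clock: 3.45
position: [0.4823, 0.1614, 0.0115]
ee_rot: [0.036, 0.999, 0.0, 0.0]
ft_force: [-0.0, 0.1, 0.2]
grip_width: 0.727
```

>>> jog_arm([
  [12,-1,0],
  [24,-2,0],
  [32,-2,0],
  [38,-3,0],
  [44,-3,0],
  [50,-4,0],
  [56,-4,0],
  [62,-5,0],
  [67,-5,0],
  [72,-5,0],
  [75,-5,0],
  [75,-5,0],
], turn=[0,0,0,0,0,0,0,0,0,0,0,0])

```text
clock: 4.45
position: [0.5578, 0.1565, 0.0115]
ee_rot: [0.036, 0.999, 0.0, 0.001]
ft_force: [-0.5, 0.5, 0.2]
grip_width: 0.723
```

```bash
cat > m.py <<'E'
from fit import *
B=np.array([.6058,-.1862,-.0735])
def toB(q):
    c,s=np.cos(B[2]),np.sin(B[2]);d=np.array(q[:2])-B[:2];return np.array([c*d[0]+s*d[1],-s*d[0]+c*d[1]])
if __name__=="__main__":
    import sys
    g=[float(x) for x in sys.argv[1:4]]
    o=manip.get_obs();print(o["clock"],o["position"],np.degrees(2*np.arctan2(o["ee_rot"][1],o["ee_rot"][0]))-90,o["ft_force"],"tcpB",toB(o["position"]))
    for n in("top","scene"):
        p=manip.camera(n);m,c=mask(p,"terminal")
        if m is None: print("none");continue
        q,f=fit([(p,m)],TERM,g);print(n,round(c,2),np.round(q,4),round(f,3),"bay frame mm",np.round(toB(q)*1000,1),"ang",round(q[2]-B[2],3))
        save(p,"last_%s.png"%n)
E
python3 m.py .63 .151 -.08
```

```text
4.45 [0.55777087 0.15648202 0.01154986] 85.8295167957371 [-0.51168462  0.53216853  0.23085064] tcpB [-0.07306392  0.33822985]
top 0.61 [ 0.6179  0.1521 -0.0616] 1.047 bay frame mm [-12.7 338.3] ang 0.012
scene 0.78 [ 0.6174  0.1544 -0.0656] 0.067 bay frame mm [-13.5 340.5] ang 0.008
```

>>> jog_arm([
  [3,0,0],
  [7,-1,0],
  [10,-1,0],
  [13,-1,0],
  [13,-1,0],
  [3,0,0],
  [-17,1,0],
  [-40,3,0],
], turn=[0,0,0,0,0,0,0,0])

```text
clock: 5.32
position: [0.5185, 0.1589, 0.0117]
ee_rot: [0.037, 0.999, 0.0, 0.002]
ft_force: [0.3, -0.7, -0.4]
grip_width: 0.721
```

>>> jog_arm([
  [0,0,25],
  [0,0,55],
  [0,0,85],
  [0,35,105],
  [0,70,110],
  [15,95,110],
  [45,115,110],
  [80,130,110],
  [110,130,110],
  [120,130,110],
  [120,130,110],
], turn=[-5,-12,-19,-26,-33,-40,-47,-54,-61,-68,-75])

```text
clock: 6.23
position: [0.6415, 0.2878, 0.1212]
ee_rot: [0.641, 0.768, -0.001, 0.003]
ft_force: [-0.9, 0.4, 0.7]
grip_width: 0.728
```

```bash
python3 m.py .63 .151 -.08
```

```text
6.2333 [0.64149534 0.28778796 0.12116554] 10.316981406582613 [-0.87461969  0.38744341  0.65451472] tcpB [0.00079221 0.47532948]
top 0.71 [ 0.627   0.1511 -0.0881] 0.102 bay frame mm [ -3.6 337.9] ang -0.015
scene 0.8 [ 0.6317  0.1538 -0.0741] 0.035 bay frame mm [  0.9 341. ] ang -0.001
```

View pics/last_top.png

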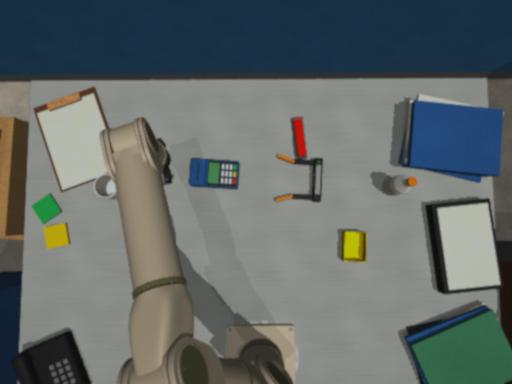

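The terminal is now in line with the bay. I'll lower the hand behind the tail, square it up, and push up to the mouth.

>>> jog_arm([
  [0,0,-30],
  [0,0,-60],
  [0,0,-90],
  [0,0,-106],
  [0,0,-110],
  [0,0,-110],
], turn=[-6,-12,-14.5,-14.5,-14.5,-14.5])

```text
clock: 6.93
position: [0.6377, 0.2889, 0.0109]
ee_rot: [0.727, 0.686, -0.002, 0.002]
ft_force: [0.3, -0.7, 0.1]
grip_width: 0.725
```

>>> jog_arm([
  [-1,-15,0],
  [-2,-27,0],
  [-3,-35,0],
  [-3,-43,0],
  [-4,-52,0],
  [-5,-64,0],
  [-6,-76,0],
  [-6,-88,0],
  [-7,-100,0],
  [-8,-108,0],
  [-8,-112,0],
  [-8,-112,0],
], turn=[0,0,0,0,0,0,0,0,0,0,0,0])

```text
clock: 7.93
position: [0.6299, 0.1758, 0.0114]
ee_rot: [0.728, 0.686, -0.002, 0.002]
ft_force: [-0.9, -0.2, 0.1]
grip_width: 0.723
```

```bash
python3 m.py .62 .08 -.08
```

```text
7.9333 [0.62991864 0.17582369 0.01139113] -3.364519644101236 [-0.93216993 -0.18417774  0.14619596] tcpB [-0.00253127  0.36281738]
top 0.58 [ 0.6231  0.0781 -0.0473] 0.077 bay frame mm [ -2.1 264.8] ang 0.026
scene 0.93 [ 0.6278  0.0782 -0.035 ] 0.249 bay frame mm [  2.5 265.3] ang 0.038
```

>>> jog_arm([
  [0,-6,0],
  [-1,-14,0],
  [-1,-23,0],
  [-2,-32,0],
  [-2,-41,0],
  [-2,-50,0],
  [-3,-58,0],
  [-3,-66,0],
  [-3,-73,0],
  [-3,-78,0],
  [-3,-80,0],
  [-3,-80,0],
], turn=[-0.5,-1,-1.5,-1.5,-1.5,-1.5,-1.5,-1.5,-1.5,-1.5,-1.5,-1.5])

```text
clock: 9.13
position: [0.6263, 0.0956, 0.0105]
ee_rot: [0.736, 0.677, -0.003, 0.002]
ft_force: [-0.7, 0.2, 0.7]
grip_width: 0.727
```

```bash
python3 m.py .62 .0 -.08
```

```text
9.1333 [0.62628823 0.09564514 0.01046144] -4.849303631430388 [-0.72809487  0.18473483  0.66905378] tcpB [-2.64056751e-04  2.82588715e-01]
top 0.79 [ 0.6163 -0.0102 -0.0551] 0.242 bay frame mm [ -2.4 176.3] ang 0.018
scene 0.88 [ 0.6229 -0.0017 -0.1075] 0.288 bay frame mm [  3.5 185.2] ang -0.034
```

View pics/last_scene.png

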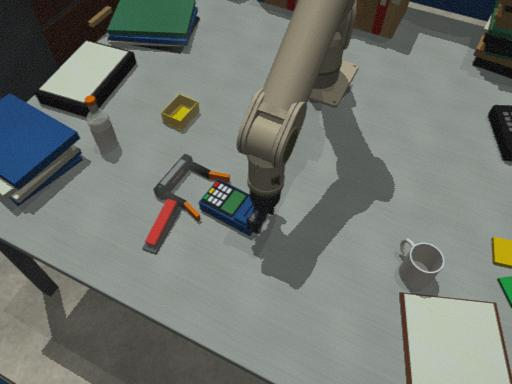

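The nose is just inside the orange guides, centred, with the stapler untouched. I'll keep pushing.

>>> jog_arm([
  [0,-6,0],
  [-1,-14,0],
  [-2,-22,0],
  [-2,-30,0],
  [-3,-38,0],
  [-3,-46,0],
  [-4,-54,0],
  [-4,-61,0],
  [-5,-67,0],
  [-5,-70,0],
  [-5,-70,0],
], turn=[0.6,0.6,0.6,0.6,0.6,0.6,0.6,0.6,0.6,0.6,0.6])

```text
clock: 10.25
position: [0.6213, 0.0254, 0.0106]
ee_rot: [0.733, 0.68, -0.003, 0.002]
ft_force: [0.2, -0.2, 0.3]
grip_width: 0.72
```

```bash
python3 m.py .615 -.07 -.08;python3 - <<'E'
import cv2
a=cv2.imread('pics/last_scene.png')[130:280,120:320];b=cv2.imread('pics/last_top.png')[105:255,200:400]
cv2.imwrite('pics/c.png',cv2.hconcat([cv2.resize(x,(400,300),interpolation=2) for x in(a,b)]))
E
```

```text
10.25 [0.62131755 0.02540078 0.01058646] -4.2545445335127425 [ 0.19425267 -0.2416507   0.28085759] tcpB [-6.29995680e-05  2.12168991e-01]
top 0.86 [ 0.613  -0.0759 -0.0581] 0.342 bay frame mm [ -0.9 110.5] ang 0.015
scene 0.93 [ 0.6211 -0.0719 -0.263 ] 0.479 bay frame mm [  6.9 115.1] ang -0.19
```

View pics/c.png

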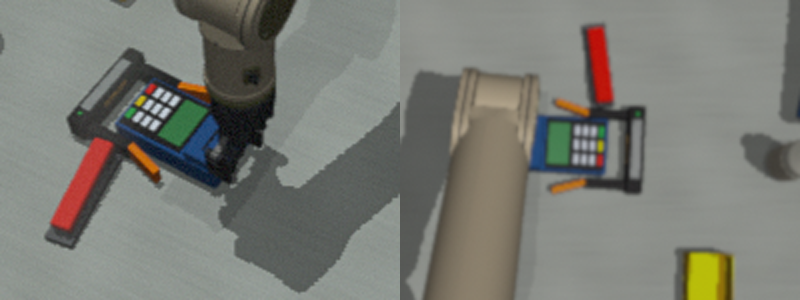

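The terminal is between the rails with about 30 mm left to go. I'll push slowly and watch the force.

>>> jog_arm([
  [0,-5,0],
  [-1,-10,0],
  [-1,-15,0],
  [-2,-20,0],
  [-2,-25,0],
  [-2,-28,0],
  [-2,-31,0],
  [-2,-31,0],
], turn=[0,0,0,0,0,0,0,0])

```text
clock: 11.12
position: [0.6194, -0.0053, 0.0106]
ee_rot: [0.733, 0.681, -0.003, 0.002]
ft_force: [-0.0, -0.2, 0.3]
grip_width: 0.724
```

>>> jog_arm([
  [0,-1,0],
  [0,-2,0],
  [0,-3,0],
  [0,-3,0],
], turn=[0,0,0,0])

```text
clock: 11.45
position: [0.6194, -0.0082, 0.0106]
ee_rot: [0.733, 0.681, -0.003, 0.002]
ft_force: [0.1, 2.2, 0.2]
grip_width: 0.727
```

>>> jog_arm([
  [0,-1,0],
  [0,-2,0],
  [0,-2,0],
], turn=[0,0,0])

```text
clock: 11.7
position: [0.6194, -0.0091, 0.0106]
ee_rot: [0.732, 0.681, -0.002, 0.001]
ft_force: [-1.1, 5.0, 0.6]
grip_width: 0.723
```

>>> jog_arm([
  [0,-1,0],
  [0,-2,0],
  [0,-2,0],
], turn=[0,0,0])

```text
clock: 11.95
position: [0.6194, -0.009, 0.0106]
ee_rot: [0.732, 0.681, -0.002, 0.001]
ft_force: [-1.6, 8.9, 1.5]
grip_width: 0.725
```

It has stopped on the back stop: the force is rising and the position has stalled. One firmer press to square it, then I'll back off, rise and look.

>>> jog_arm([
  [0,-2,0],
  [0,-4,0],
  [0,-5,0],
  [0,-5,0],
], turn=[0,0,0,0])

```text
clock: 12.28
position: [0.6191, -0.0091, 0.0106]
ee_rot: [0.731, 0.682, -0.0, -0.002]
ft_force: [-3.6, 16.5, 3.2]
grip_width: 0.728
```

>>> jog_arm([
  [0,3,0],
  [1,15,0],
  [3,40,0],
  [4,60,0],
  [4,60,35],
  [4,60,75],
  [4,60,115],
  [4,60,155],
  [-30,80,190],
  [-60,105,200],
  [-80,140,200],
  [-100,175,200],
], turn=[0,0,0,0,0,0,0,0,0,0,0,0])

```text
clock: 13.28
position: [0.5213, 0.1615, 0.2124]
ee_rot: [0.732, 0.681, 0.001, -0.001]
ft_force: [1.3, 1.4, -0.3]
grip_width: 0.729
```

>>> jog_arm([
  [-15,35,0],
  [-30,70,0],
  [-45,105,0],
  [-60,140,0],
  [-60,140,0],
], turn=[0,0,0,0,0])

```text
clock: 13.7
position: [0.457, 0.3094, 0.2121]
ee_rot: [0.729, 0.685, 0.002, -0.002]
ft_force: [-1.3, 1.1, 0.3]
grip_width: 0.723
```

```bash
python3 m.py .6116 -.1034 -.0735;python3 - <<'E'
from fit import *
a=cv2.imread('pics/last_scene.png')[130:280,120:320];b=cv2.imread('pics/last_top.png')[105:255,200:400]
cv2.imwrite('pics/d.png',cv2.hconcat([cv2.resize(x,(400,300),interpolation=2) for x in(a,b)]))
p=manip.camera("top")
for l in("bottle","mug","stapler","tin"):
    r=manip.pinpoint(p,l)
    if r:print(l,np.round(ray(p,r[0]["at"]),4))
E
```

```text
13.7 [0.45700979 0.30935629 0.21206686] -3.5759307560370104 [-1.30888144  1.05411595  0.25989134] tcpB [-0.18477909  0.48329209]
top 0.8 [ 0.6107 -0.1019 -0.0655] 0.035 bay frame mm [-1.3 84.4] ang 0.008
scene 0.76 [ 0.6125 -0.1043 -0.1329] 0.104 bay frame mm [ 0.7 82.2] ang -0.059
bottle [ 0.5776 -0.4652]
mug [0.5808 0.4921]
stapler [ 0.7572 -0.1535]
tin [ 0.3769 -0.3104]
```

View pics/d.png

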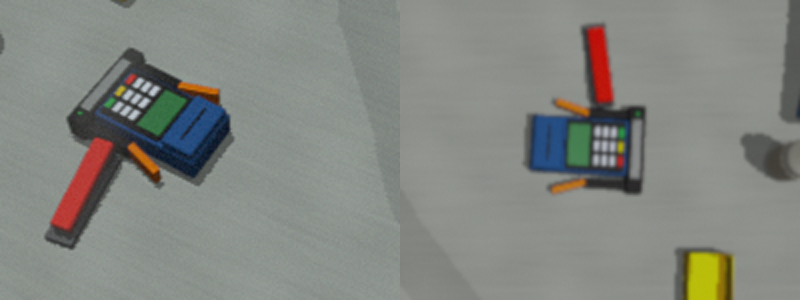

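It looks flush against the stop and square, with the bystanders where they were. For a closer check I'll take one wrist close-up.

```bash
python3 - <<'E'
from h import *
p=manip.camera("wrist");o=manip.get_obs()
print(np.round(p["pose"],3).tolist(),p["mtx"][0,0],o["position"],[ray(p,x) for x in((256,100),(256,192))])
E
```

```text
[[0.997, -0.07, -0.022, 0.468], [-0.073, -0.946, -0.314, 0.382], [0.001, 0.315, -0.949, 0.355], [0.0, 0.0, 0.0, 1.0]] 267.70293482195603 [0.46172597 0.3008102  0.21244284] [array([0.46905936, 0.38268371]), array([0.46014916, 0.26067193])]
```

>>> jog_arm([
  [10,-38,0],
  [20,-76,0],
  [30,-114,0],
  [40,-152,0],
  [50,-190,0],
  [60,-228,0],
  [70,-266,0],
  [80,-304,0],
  [90,-342,0],
  [100,-380,0],
  [110,-410,0],
  [115,-420,0],
], turn=[0,0,0,0,0,0,0,0,0,0,0,0])

```text
clock: 15.2
position: [0.5765, -0.1255, 0.2127]
ee_rot: [0.735, 0.678, 0.001, -0.0]
ft_force: [-0.8, -0.9, 1.5]
grip_width: 0.729
```

>>> jog_arm([
  [6,-36,0],
  [12,-72,0],
  [18,-108,0],
  [24,-138,0],
  [24,-140,0],
  [24,-140,0],
], turn=[0,0,0,0,0,0])

```text
clock: 15.7
position: [0.5997, -0.2679, 0.2123]
ee_rot: [0.736, 0.677, 0.0, -0.0]
ft_force: [0.7, -0.0, -1.4]
grip_width: 0.722
```

```bash
python3 - <<'E'
from h import *
p=manip.camera("wrist");save(p,"w.png",1.5);print(manip.get_obs()["position"],manip.get_obs()["clock"])
E
```

```text
[ 0.60035977 -0.26564535  0.21234561] 15.75
```

View pics/w.png

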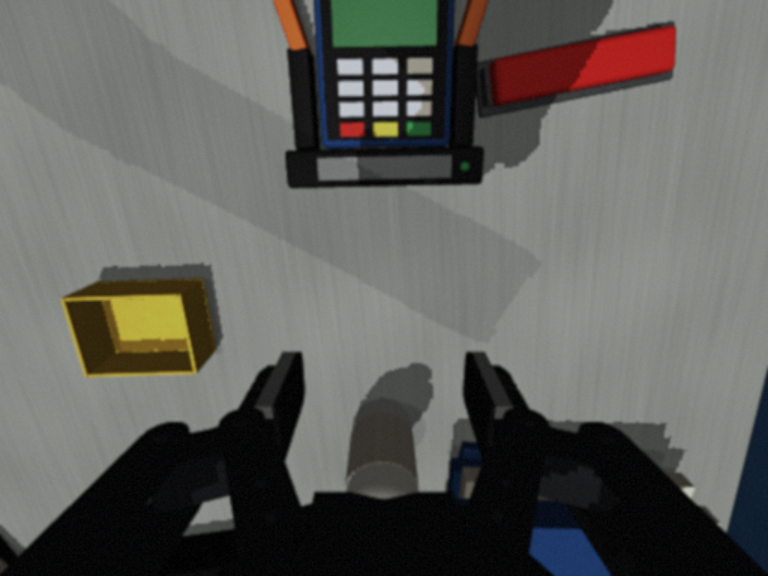

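The wrist view shows the nose (bottom edge at about row 147, columns 322–452) parallel to the stop's edge (about row 151). I'll zoom in to judge the gap.

```bash
python3 - <<'E'
from fit import *
p=manip.camera("wrist");f=p["frame"]
c=cv2.cvtColor(f[70:130,185:325],cv2.COLOR_RGB2BGR);cv2.imwrite("pics/z.png",cv2.resize(c,None,fx=5.6,fy=5.6,interpolation=cv2.INTER_NEAREST))
for u in(218,226,258,290,298): print(u,[tuple(int(v) for v in f[r,u]) for r in range(92,108)])
E
```

```text
218 [(26, 36, 56), (27, 35, 55), (29, 38, 60), (28, 43, 74), (28, 54, 102), (31, 59, 109), (29, 55, 100), (21, 43, 81), (24, 35, 60), (23, 26, 36), (15, 18, 16), (11, 9, 9), (16, 15, 16), (20, 21, 21), (36, 36, 37), (75, 77, 76)]
226 [(77, 29, 28), (47, 25, 24), (30, 26, 30), (26, 37, 64), (31, 55, 101), (30, 58, 109), (31, 55, 103), (22, 43, 82), (17, 34, 61), (21, 24, 36), (13, 12, 15), (17, 15, 14), (16, 16, 16), (22, 21, 23), (46, 46, 47), (83, 83, 82)]
258 [(168, 164, 65), (97, 94, 39), (31, 31, 26), (17, 23, 41), (17, 32, 58), (14, 30, 58), (13, 26, 50), (16, 24, 40), (23, 25, 27), (14, 11, 10), (9, 8, 8), (4, 4, 4), (17, 17, 17), (17, 18, 18), (44, 43, 41), (67, 67, 67)]
290 [(15, 12, 13), (12, 13, 13), (13, 19, 27), (20, 30, 50), (13, 28, 56), (12, 26, 52), (13, 26, 48), (9, 19, 35), (8, 12, 21), (8, 9, 10), (7, 8, 7), (10, 10, 10), (12, 12, 14), (30, 32, 31), (53, 53, 54), (68, 67, 69)]
298 [(13, 25, 46), (12, 24, 47), (16, 26, 46), (9, 22, 44), (11, 24, 42), (11, 19, 36), (10, 18, 30), (15, 18, 22), (9, 13, 12), (10, 11, 11), (10, 9, 11), (13, 10, 12), (18, 19, 17), (38, 39, 40), (61, 63, 62), (68, 70, 71)]
```

View pics/z.png

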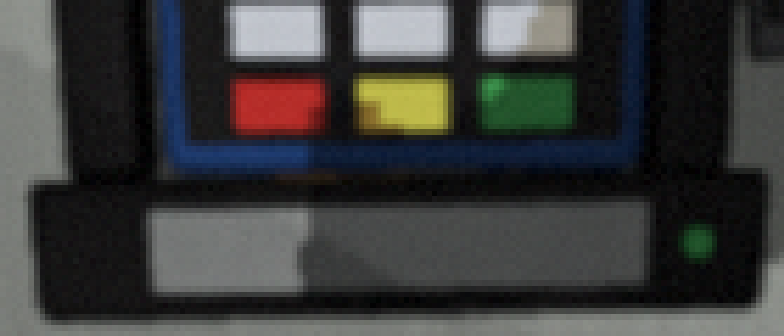

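The nose is parallel to the stop and centred between the rails, but the picture suggests a dark line of about 1–2 mm. I'll go back behind the tail, touch it again to find where contact starts, and press more firmly.

>>> jog_arm([
  [3,38,0],
  [6,76,0],
  [9,114,0],
  [12,152,0],
  [15,190,0],
  [18,228,0],
  [21,266,0],
  [24,304,0],
  [24,326,0],
  [24,326,0],
], turn=[0.5,0.5,0.5,0.5,0.5,0.5,0.5,0.5,0.5,0.5])

```text
clock: 16.63
position: [0.6238, 0.0716, 0.212]
ee_rot: [0.728, 0.686, 0.002, -0.002]
ft_force: [0.2, 0.8, -0.4]
grip_width: 0.73
```

>>> jog_arm([
  [0,0,-35],
  [0,0,-70],
  [0,0,-105],
  [0,0,-140],
  [0,0,-170],
  [0,0,-190],
  [0,0,-202],
  [0,0,-202],
  [-2,-20,-202],
  [-4,-40,-202],
  [-4,-55,-202],
  [-4,-60,-202],
], turn=[0,0,0,0,0,0,0,0,0,0,0,0])

```text
clock: 17.63
position: [0.6207, 0.0089, 0.0123]
ee_rot: [0.728, 0.685, 0.003, -0.001]
ft_force: [-0.8, -0.5, 0.1]
grip_width: 0.73
```

```bash
python3 - <<'E'
from m import *
o=manip.get_obs();print(o["position"],np.degrees(2*np.arctan2(o["ee_rot"][1],o["ee_rot"][0]))-90,o["ft_force"],toB(o["position"]))
E
```

```text
[0.62066693 0.00890395 0.01225192] -3.508846524218086 [-0.80116811 -0.49010601  0.13296015] [0.00049956 0.19566893]
```

Turn back 0.7° to be square, then approach contact.

>>> jog_arm([
  [0,-5,0],
  [-1,-10,0],
  [-1,-14,0],
  [-1,-16,0],
  [-1,-16,0],
], turn=[-0.7,-0.7,-0.7,-0.7,-0.7])

```text
clock: 18.05
position: [0.6197, -0.007, 0.0123]
ee_rot: [0.733, 0.681, 0.003, -0.001]
ft_force: [-0.2, -0.5, -0.5]
grip_width: 0.724
```

>>> jog_arm([
  [0,-1,0],
  [0,-2,0],
  [0,-2,0],
], turn=[0,0,0])

```text
clock: 18.3
position: [0.6197, -0.0088, 0.0123]
ee_rot: [0.732, 0.681, 0.003, -0.001]
ft_force: [-0.2, -0.3, 0.8]
grip_width: 0.728
```

>>> jog_arm([
  [0,-3,0],
  [0,-6,0],
  [0,-9,0],
  [0,-10,0],
  [0,-10,0],
], turn=[0,0,0,0,0])

```text
clock: 18.72
position: [0.6196, -0.0091, 0.0122]
ee_rot: [0.73, 0.683, 0.006, -0.006]
ft_force: [-5.2, 25.8, 6.8]
grip_width: 0.722
```

The tail is in exactly the same place, with contact at y = −9.1 mm and no movement under 26 N. It is seated hard on the stop. I'll retreat and do a final check.

>>> jog_arm([
  [0,4,0],
  [1,15,0],
  [3,40,0],
  [4,60,0],
  [4,60,35],
  [4,60,75],
  [4,60,115],
  [4,60,155],
  [-30,80,190],
  [-60,105,200],
  [-80,140,200],
  [-100,175,200],
], turn=[0,0,0,0,0,0,0,0,0,0,0,0])

```text
clock: 19.72
position: [0.5217, 0.1617, 0.2138]
ee_rot: [0.731, 0.682, 0.007, -0.005]
ft_force: [0.8, 1.2, -0.8]
grip_width: 0.73
```

>>> jog_arm([
  [-15,35,0],
  [-30,70,0],
  [-45,105,0],
  [-60,140,0],
  [-60,140,0],
  [-60,140,0],
  [-60,140,0],
], turn=[0,0,0,0,0,0,0])

```text
clock: 20.3
position: [0.462, 0.3011, 0.2137]
ee_rot: [0.731, 0.682, 0.007, -0.005]
ft_force: [0.4, 0.2, 0.7]
grip_width: 0.723
```

```bash
python3 m.py .6116 -.1034 -.0735; python3 - <<'E'
from fit import *
p=manip.camera("top")
for l in("bottle","mug","stapler","tin","bay"):
    r=manip.pinpoint(p,l)
    if r:print(l,np.round(r[0]["at"],1),np.round(ray(p,r[0]["at"]),4))
E
```

```text
20.3 [0.46201162 0.30112935 0.21373794] -4.024026572531625 [0.38857825 0.24352942 0.72865639] tcpB [-0.17918663  0.47545468]
top 0.82 [ 0.6126 -0.1024 -0.0906] 0.045 bay frame mm [ 0.7 84.1] ang -0.017
scene 0.63 [ 0.6133 -0.1031 -0.1387] 0.103 bay frame mm [ 1.3 83.4] ang -0.065
bottle [391.4 186.8] [ 0.5804 -0.465 ]
mug [299.5 138. ] [ 0.7558 -0.1453]
stapler [301.4 139.4] [ 0.7507 -0.152 ]
tin [350.6 246.9] [ 0.3724 -0.3165]
bay [311.7 179.3] [ 0.6085 -0.186 ]
```

View pics/last_top.png

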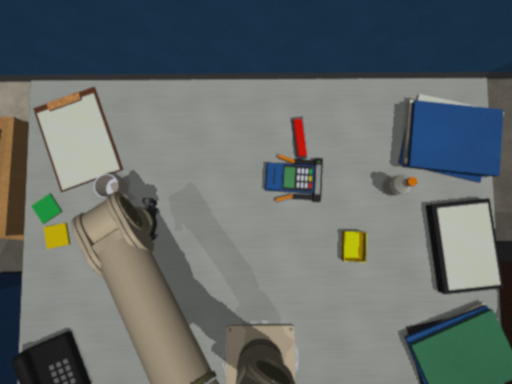

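The final top view shows the terminal seated at about (293,178). The stapler spans rows 117–157 as at the start, the mug, tin and bottle are in place, and the hand is clear.

```bash
python3 -c "
from workcell import manip
print(manip.hand_in())"
```

```text
the job is handed in; nothing more can be done
None
```

The terminal is in the bay with its nose against the back stop, and I have handed the job in at about 20 s on the robot's clock. I slid it sideways about 46 mm to line it up with the bay, then pushed it from the tail with both fingers, always flat on the desk and never gripped.

**Final checks:**
- **Seating:** I pressed a second time with about 26 N and the tail stayed in exactly the same place (y = −9.1 mm), so it is hard against the stop. The final camera fits put its centre 83.4–84.1 mm from the stop, against a nominal 82.5 mm, and within about 1 mm of the bay's centre line.
- **Squareness:** The wrist close-up, taken before that second press, showed the nose edge parallel to the stop and the terminal centred between the rails. Afterwards the top camera fit read 0.017 rad off.
- **Bystanders and hand:** The bottle, stapler, tin and mug look unmoved in the final top view, and the hand is well clear of everything.

**Disagreements:**
- **Scene camera angle:** Its fit put the terminal 0.065 rad off square. I discounted it because the stapler and bay partly hide the terminal in that view.
- **Gap at the stop:** The wrist close-up showed a dark line of about 1–2 mm between nose and stop. I could not explain it from the picture, so I relied on the press test.
- **Final network points:** The last reading for the mug landed on the stapler by mistake, and the stapler's point was about 5 pixels off its first reading. I judged both from the picture instead.

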